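Charge a seal housing with the bench grease pump until its indicator pin pops out

ROBOT

A 6-joint arm with a two-finger parallel gripper is mounted at the origin on the work surface. World frame = base frame: x ahead of the robot, y to its left, z up, the work surface at z = 0. Lengths are in m, angles in rad, forces in N, time in s.
With the tool pointing down it reaches from about 0.35 to 0.975 m from the base axis. Payload 4.9 kg.
Tool frame: the origin (TCP) lies on the centre line of the jaws, within the pads' length; the fingertips stand 14 mm ahead of it and the grasp point (between the pads) lies 5 mm behind it; z points along the fingers, y is the line along which they close (so a half turn about z gives the same grasp; the last joint's range is limited). The gripper opens to 85 mm and grips with 20 to 120 N. Pads are 22 mm wide; open, the fingers measure 114 mm over their backs; the gripper's body (76 mm by 85 mm) begins 54 mm behind the grasp point. The pads swing forward as they close: fully open they stand 13 mm farther back than shut.
Start: joints at [-1.431, 0.053, 1.613, -0, 1.476, -0.119], TCP at [0.16, -0.604, 0.245] pointing down, gripper open.
Joint ranges: [-3.01, 3.01], [-1.01, 2.22], [0.06, 2.58], [-1.02, 4.17], [0.09, 2.62], [-3.14, 3.14]. Speed limits (rad/s): [2.57, 2.57, 3.14, 3.14, 3.14, 3.14].

INTERFACE

Orientations are given as a unit quaternion [w, x, y, z].
In Python, from plant import * gives the robot as it stands.
- The arm moves only by the tool send_rows, never from a script. Its argument "steps" is a list of rows, each an object with "translation": the shift along the tool's x, y, z in cm, a list of three; "delta_rot": the turn, a rotation vector about the tool's x, y, z in rad, a list of three; "jaw": the finger opening in cm, from 0 to 8.54. In form: [{"translation": [dx, dy, dz], "delta_rot": [rx, ry, rz], "jaw": jaw}, ...]. A call has exactly 8 rows; each row is the pose to reach, as a shift and turn from the pose commanded when the call began, along the tool's axes at that moment; what a row does not reach only later rows make up. A row lasts 1/10 s, in which the tool goes at most 50 mm and 8.59 degrees, less where a joint would pass 70% of its speed; a pose out of reach is approached as far as the arm can. A call with a gripper value outside its range is refused whole. The fingers move at their own pace and stop on an object; the grip force is fixed at half the most. Time passes only in rows, so rows that repeat a pose let the fingers close, or fill a call up. It gives the time, the measured TCP pose, the force, the opening and the grip force at its end, in the units of the state.
- state(): the state, without advancing time (a new reading comes with each control period).
- grab_frame(name): name is "scene" or "side" or "wrist"; returns a dict with "pixels" (400x640x3 uint8, blue, green, red), "range_z" (400x640 float32, m along the optical axis (not along the pixel's ray), 0 where there is no reading), "fx", "fy", "cx", "cy" (pixels), "rvec" (rotation vector, rad) and "tvec" (3), from world to camera coordinates, as OpenCV has them. Camera axes: x right, y down, z forward; pixel columns grow to the right and rows downward; lengths in m; the calibration is good to about 2 mm. The wrist camera is an equidistant fisheye: a pixel r from the principal point sees the ray r / f radians off the axis. A picture is of the moment at which its call begins.
- job_done(): hands the job in; it is judged then, once.
The state is a dict: "time": time; "joint_pos": joint angles; "joint_vel": joint speeds; "joint_efforts": joint torques, N m; "tool_pos": TCP position; "tool_rot": TCP orientation; "contact_force": force on the tool from outside, world axes, zero at the start; "ft_torque": the same for the moment, N m; "gripper_width": opening from 0.0 (shut) to 1.0 (fully open); "grasp_force": force on a finger pad.
Only numpy, scipy, OpenCV 4.12 (cv2) and the standard library are available. Lean on these libraries where they do the work, as an engineer would, in place of code of your own. Each camera call takes 0.05 s, during which the arm holds its last target. There are 200 camera calls.

TASK

Fill the seal housing with grease from the bench pump: with the fingertips, press the pump's black plunger knob down and let it spring back up, again and again in full strokes, until the steel indicator pin on top of the housing has popped fully out. Work only the knob, leave the pin to come out by itself without touching it, do not disturb or pick up anything on the bench, and finish with the plunger let go and fully up.

Things in the scene. Friction and masses are not known exactly. Their poses are not given: they have to be found in the camera images.
- station: The pump station, bolted to the bench: dark steel base plate 190 x 330 x 10 mm; origin at the centre of its underside, z up, long side along its y; turned up to 0.7 rad either way. The pump stands at its y = -85 mm, the olive seal housing at its y = +90 mm. A rigid 9 mm steel tube joins them, at most 141 mm above the bench.
- knob_top (a point): Centre of the top of the plunger's black knob; moves with it. Round palm knob, diameter 42 mm, 16 mm thick, flat top 36 mm across, 216 mm above the bench when up, on a 16 mm shaft. Below it: steel barrel (32 mm, top at 170 mm), square head (50 mm, top at 146 mm), grey grease pot (114 mm over its lid, top at 126 mm).
- plunger (a joint): How far the plunger is pressed, m: 0 up, 0.025 at the bottom. The return spring pushes 6.5 N (top) to 13 N (bottom) and lifts it in about 0.3 s once let go. A full stroke (20 mm or more down, then fully up) raises the pin 4 to 6 mm, short strokes less, under 11 mm maybe nothing. Strokes after the pin is out feel the same and do no harm.
- indicator (a joint): How far the indicator pin has come out, m: 0 in, 0.036 fully out. It starts between 0 and 0.012, rises with each downstroke of the plunger, stays where it has got to, and from about 0.028 pops by itself to 0.036. Four to seven full strokes are usual.
- bushing_rim (a point): Centre of the top of the brass bushing (diameter 29 mm), 134 mm above the bench, in the steel cap (top at 120 mm) of the olive housing (diameter 84 mm, flange 104 mm). The pin rises out of it.
- pin: The indicator pin: plain round steel, diameter 16 mm, upright in the bushing. Origin at the centre of its top face: 3 mm above the bushing's rim when in, 39 mm above it (173 mm above the bench) when fully out, and a turned groove 31 to 35 mm below its top then shows above the bushing. Not to be touched.
- sleeve: Bystander: black sleeve (tube) 44 mm in diameter, 72 mm tall, standing on the base plate on the robot's side between pump and housing. Origin at the centre of its underside.
- socket: Bystander: steel wrench socket 28 mm in diameter, 36 mm tall, standing on the base plate on the far side. Origin at the centre of its underside.
- wrench: Bystander: steel wrench lying on the bench in front of the base plate. Origin at its middle underneath.
- pliers: Bystander: red-handled pliers, about 175 mm long, lying beside the housing. Origin underneath, near the pivot.
- tube_part: Bystander: olive tube 46 mm in diameter, 115 mm tall, standing beyond the pump. Origin at the centre of its underside.
- grease_tin: Bystander: open grease tin 103 mm in diameter, 101 mm tall, standing beside the pump. Origin at the centre of its underside.
- hammer: Bystander: hammer lying at the right of the bench. Origin at its middle underneath.
- screwdriver: Bystander: screwdriver lying at the left of the bench. Origin at its middle underneath.

How it is judged:
By the outcome, as a careful person would: the job done as asked, in the order asked, and still so for the second after the job is handed in, with the robot touching nothing.
It also fails if it takes over 48 s, if anything falls off the work surface, if the arm or the gripper's body presses on something with over 40 N, if the wrist force passes 120 N, or if a joint passes its speed limit or range.

## Working session

There is one attempt and no reset: what is moved stays moved. The work goes in short steps, Python scripts to look and compute and a tool call to move; the robot and the scene stay as the last step left them, time stands still between calls to the robot, and variables do not carry over. Pictures are saved under pics/ and viewed, at most 10 in all, crops included, and the job is handed in when it is done.

Besides the shell and the picture viewer there is one more tool, called after ">>>" as name([rows], argument=value, ...), one row to a line, values as JSON. send_rows: Moves the arm, as the interface text tells. Its arguments: {"type":"object","properties":{"steps":{"type":"array","items":{"type":"object","properties":{"translation":{"type":"array","items":{"type":"number"}},"delta_rot":{"type":"array","items":{"type":"number"}},"jaw":{"type":"number"}}}}},"required":["steps"]}

```bash
mkdir -p pics; ls; cat > h.py <<'E'
from plant import *
import numpy as np, cv2
from scipy.spatial.transform import Rotation as R
def cloud(f):
    z=f["range_z"]; v,u=np.mgrid[:400,:640]
    P=np.stack([(u-f["cx"])/f["fx"]*z,(v-f["cy"])/f["fy"]*z,z],-1)
    Rm=cv2.Rodrigues(np.array(f["rvec"],float))[0]
    W=(P-np.array(f["tvec"]).ravel())@Rm
    W[z<=0]=np.nan
    return W
E
python3 - <<'E'
from h import *
s=state(); print(s)
for n in("scene","side"):
    f=grab_frame(n); cv2.imwrite(f"pics/{n}0.png",f["pixels"]); W=cloud(f); np.save(n+"0.npy",W)
    dark=f["pixels"].max(-1)<70
    m=(W[...,2]>.205)&(W[...,2]<.225)&dark
    c,l,st,ce=cv2.connectedComponentsWithStats(m.astype(np.uint8))
    for i in range(1,c):
        if st[i,4]>20:
            p=W[l==i]; print(n,st[i],ce[i],p.mean(0),p.min(0),p.max(0))
E
```

```text
pics
{'time': 0.0, 'joint_pos': array([-1.43099258e+00,  5.33683819e-02,  1.61430690e+00,  1.29736391e-05,
        1.47601179e+00, -1.19004695e-01]), 'joint_vel': array([-6.08745049e-04,  1.01640177e-03,  2.46676383e-06, -1.26554313e-03,
       -1.59320516e-03,  9.30747615e-05]), 'joint_efforts': array([-5.10326718e-04, -3.93686235e+01, -3.70174706e+01, -1.32787613e-04,
        7.07163315e-03, -8.78180089e-06]), 'tool_pos': array([ 0.15987189, -0.6035837 ,  0.24404815]), 'tool_rot': array([-1.04721909e-03,  9.91638487e-01,  1.29042682e-01, -4.43357072e-06]), 'contact_force': array([-0.03918492, -0.61477719, -0.36878475]), 'ft_torque': array([-0.01086288,  0.01222218, -0.00525825]), 'grasp_force': 0.0, 'gripper_width': 0.9980551654828707}
scene [228 139  13  13  54] [234.68518519 145.83333333] [0.24937451 0.02105627 0.21625422] [ 0.24474758 -0.01126306  0.2054488 ] [0.25465439 0.05729581 0.22456342]
scene [307 168  10   5  26] [311.23076923 170.26923077] [0.56121494 0.04186942 0.21375653] [0.54446541 0.03290074 0.20886848] [0.57186683 0.05714393 0.21883608]
side [318 193  11   6  39] [323.12820513 195.38461538] [0.55216147 0.05722776 0.21316266] [0.53727918 0.04442625 0.20785194] [0.56702274 0.0748949  0.21847767]
```

View pics/scene0.png

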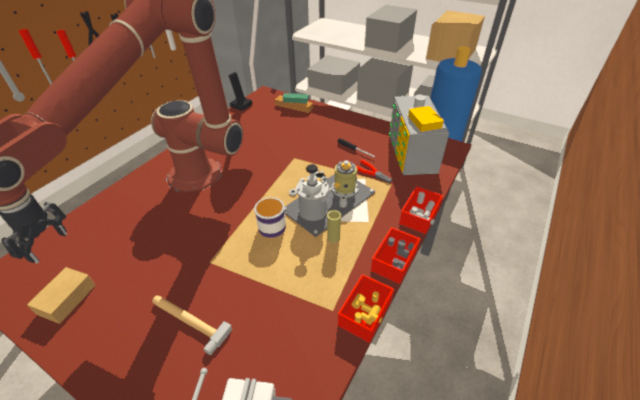

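View pics/side0.png

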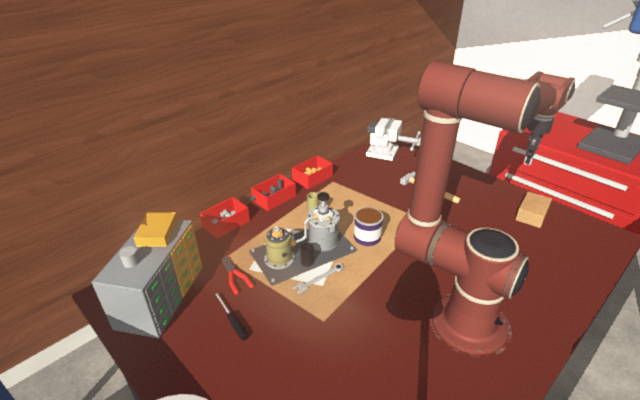

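```bash
python3 - <<'E'
import numpy as np
for n in("scene","side"):
    W=np.load(n+"0.npy")
    for a,b in((.2,.235),(.165,.177),(.132,.142),(.1,.13)):
        m=(W[...,2]>a)&(W[...,2]<b)&(W[...,0]>.35)&(W[...,0]<.9)&(abs(W[...,1])<.35)
        p=W[m]; print(n,a,b,len(p),p.mean(0),np.percentile(p,[3,97],axis=0).round(3).tolist())
E
```

```text
scene 0.2 0.235 95 [0.5557564  0.04923062 0.2138645 ] [[0.536, 0.033, 0.207], [0.572, 0.069, 0.218]]
scene 0.165 0.177 40 [0.55536763 0.04909673 0.1693238 ] [[0.538, 0.04, 0.165], [0.568, 0.066, 0.175]]
scene 0.132 0.142 87 [0.56940078 0.0992741  0.1373572 ] [[0.518, 0.024, 0.133], [0.607, 0.226, 0.142]]
scene 0.1 0.13 1219 [0.55375805 0.02999668 0.11295956] [[0.431, -0.122, 0.1], [0.69, 0.234, 0.128]]
side 0.2 0.235 87 [0.5512994  0.0614241  0.21165185] [[0.536, 0.042, 0.205], [0.569, 0.078, 0.217]]
side 0.165 0.177 37 [0.55171038 0.06245581 0.16845264] [[0.539, 0.043, 0.166], [0.567, 0.075, 0.175]]
side 0.132 0.142 128 [0.55992007 0.11650161 0.13689367] [[0.517, 0.048, 0.132], [0.603, 0.238, 0.141]]
side 0.1 0.13 984 [0.55509591 0.10277321 0.1149221 ] [[0.443, -0.102, 0.1], [0.688, 0.263, 0.127]]
```

The scene picture shows the knob at about (312,170) and the pin and bushing at about (346,165). In the side picture they are at about (323,195) and (277,232). The knob is near (0.553, 0.055), and its measured top of 0.217 agrees with the given 216 mm. I'll move above it with the fingers closed and check from there.

>>> send_rows([
  {"translation":[3.4,-3.3,-0.5],"delta_rot":[0,0,0],"jaw":0},
  {"translation":[6.8,-6.7,-1.0],"delta_rot":[0,0,0],"jaw":0},
  {"translation":[10.3,-10,-1.5],"delta_rot":[0,0,0],"jaw":0},
  {"translation":[13.7,-13.4,-2],"delta_rot":[0,0,0],"jaw":0},
  {"translation":[17.1,-16.8,-2.5],"delta_rot":[0,0,0],"jaw":0},
  {"translation":[20.5,-20.1,-3],"delta_rot":[0,0,0],"jaw":0},
  {"translation":[24,-23.5,-3.5],"delta_rot":[0,0,0],"jaw":0},
  {"translation":[27.4,-26.8,-4],"delta_rot":[0,0,0],"jaw":0},
])

```text
time: 0.9
tool_pos: [0.3566, -0.273, 0.2851]
tool_rot: [-0.0, 0.992, 0.129, 0.0]
contact_force: [0.6, 0.1, -0.0]
gripper_width: -0.004
grasp_force: 0.0
```

>>> send_rows([
  {"translation":[3.5,-3.4,0],"delta_rot":[0,0,0],"jaw":0},
  {"translation":[7,-6.8,0],"delta_rot":[0,0,0],"jaw":0},
  {"translation":[10.4,-10.2,0],"delta_rot":[0,0,0],"jaw":0},
  {"translation":[13.8,-13.5,0],"delta_rot":[0,0,0],"jaw":0},
  {"translation":[17.2,-16.8,-0.5],"delta_rot":[0,0,0],"jaw":0},
  {"translation":[20.6,-20.1,-1],"delta_rot":[0,0,0],"jaw":0},
  {"translation":[24,-23.5,-1.5],"delta_rot":[0,0,0],"jaw":0},
  {"translation":[27.4,-26.8,-1.5],"delta_rot":[0,0,0],"jaw":0},
])

```text
time: 1.7
tool_pos: [0.5533, 0.0563, 0.3008]
tool_rot: [0.0, 0.992, 0.129, 0.0]
contact_force: [1.5, -0.3, -0.5]
gripper_width: -0.004
grasp_force: 0.0
```

```bash
python3 - <<'E'
from h import *
f=grab_frame("wrist"); s=state(); print(s["time"],s["tool_pos"],s["tool_rot"],s["contact_force"],s["gripper_width"],s["joint_pos"])
print({k:f[k] for k in("fx","cx","cy","rvec","tvec")})
cv2.imwrite("pics/w1.png",f["pixels"])
v,u=np.mgrid[:400,:640]; x=(u-f["cx"])/f["fx"]; y=(v-f["cy"])/f["fy"]; th=np.hypot(x,y)+1e-9
t=np.tan(np.minimum(th,1.5))/th; z=f["range_z"]
P=np.stack([x*t*z,y*t*z,z],-1); Rm=cv2.Rodrigues(np.array(f["rvec"],float))[0]
W=(P-np.array(f["tvec"]).ravel())@Rm; W[z<=0]=np.nan; np.save("w1.npy",W)
near=lambda a,b,c,r:(W[...,2]>a)&(W[...,2]<b)&(np.hypot(W[...,0]-c[0],W[...,1]-c[1])<r)
for a,b,c,r in((.208,.222,(.553,.055),.04),(.162,.175,(.553,.055),.04),(.115,.16,(.58,.22),.05)):
    p=W[near(a,b,c,r)]; print(len(p), p.mean(0) if len(p) else 0, np.percentile(p,[2,98],axis=0).round(4).tolist() if len(p) else 0)
E
```

```text
1.75 [0.55521212 0.06145836 0.29974811] [-0.00229577  0.99129212  0.13165669  0.00108223] [-3.32745827  2.04094849 -0.41946034] 0.0011891220439879324 [-0.02531804 -0.13373148  1.70395085  0.00487401  1.56995511  1.28139672]
{'fx': 309.70691628693146, 'cx': 318.2198566447302, 'cy': 204.85509281434034, 'rvec': array([-2.28175105,  1.75491169,  0.27830412]), 'tvec': array([-0.08737014,  0.46354193,  0.60334938])}
2280 [0.55422094 0.05712758 0.2158083 ] [[0.5351, 0.0388, 0.2102], [0.5716, 0.0752, 0.2177]]
212 [0.56386598 0.05949708 0.16902558] [[0.5564, 0.0456, 0.1624], [0.5678, 0.0712, 0.1717]]
3057 [0.59597882 0.22181087 0.12415161] [[0.5639, 0.1922, 0.1184], [0.6266, 0.257, 0.1432]]
```

View pics/w1.png

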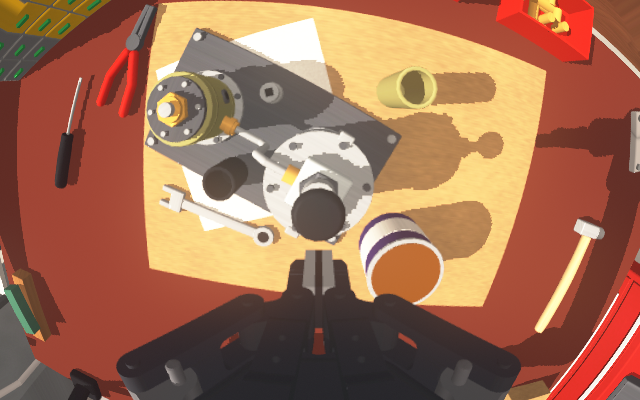

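The wrist view shows the knob at (318,213) just ahead of the closed fingertips, and the pin on the housing at (167,108). The knob centre is (0.5535, 0.057) with its top at 0.216, as it must be. Next I descend to just above it.

>>> send_rows([
  {"translation":[0,-0.2,1.5],"delta_rot":[0,0,0],"jaw":0},
  {"translation":[0,-0.2,3],"delta_rot":[0,0,0],"jaw":0},
  {"translation":[0,-0.2,4.5],"delta_rot":[0,0,0],"jaw":0},
  {"translation":[0,-0.2,5.5],"delta_rot":[0,0,0],"jaw":0},
  {"translation":[0,-0.2,6.0],"delta_rot":[0,0,0],"jaw":0},
  {"translation":[0,-0.2,6.2],"delta_rot":[0,0,0],"jaw":0},
  {"translation":[0,-0.2,6.2],"delta_rot":[0,0,0],"jaw":0},
  {"translation":[0,-0.2,6.2],"delta_rot":[0,0,0],"jaw":0},
])

```text
time: 2.55
tool_pos: [0.5524, 0.056, 0.2392]
tool_rot: [0.0, 0.992, 0.129, 0.001]
contact_force: [-0.7, 0.2, 0.1]
gripper_width: 0.0
grasp_force: 0.0
```

>>> send_rows([
  {"translation":[0,0,0.8],"delta_rot":[0,0,0],"jaw":0},
  {"translation":[0,0,1.4],"delta_rot":[0,0,0],"jaw":0},
  {"translation":[0,0,2.0],"delta_rot":[0,0,0],"jaw":0},
  {"translation":[0,0,2.6],"delta_rot":[0,0,0],"jaw":0},
  {"translation":[0,0,3.2],"delta_rot":[0,0,0],"jaw":0},
  {"translation":[0,0,3.3],"delta_rot":[0,0,0],"jaw":0},
  {"translation":[0,0,3.3],"delta_rot":[0,0,0],"jaw":0},
  {"translation":[0,0,3.3],"delta_rot":[0,0,0],"jaw":0},
])

```text
time: 3.35
tool_pos: [0.553, 0.0561, 0.2082]
tool_rot: [0.0, 0.992, 0.129, 0.001]
contact_force: [-2.5, -1.0, 11.6]
gripper_width: -0.002
grasp_force: 5.5
```

```bash
python3 - <<'E'
from h import *
f=grab_frame("side"); g=grab_frame("scene"); s=state(); print(s["tool_pos"],s["contact_force"])
a=cv2.resize(f["pixels"][160:280,240:380],None,fx=4,fy=4); b=cv2.resize(g["pixels"][120:240,270:400],None,fx=2.5,fy=2.5)
c=np.zeros((480,800,3),np.uint8); c[:,:475]=a[:,:475]; c[:300,475:800]=b[:,:325]
cv2.imwrite("pics/p2.png",c)
E
```

```text
[0.55299235 0.05609861 0.20827519] [-2.80569746  0.19113339 10.58466681]
```

View pics/p2.png

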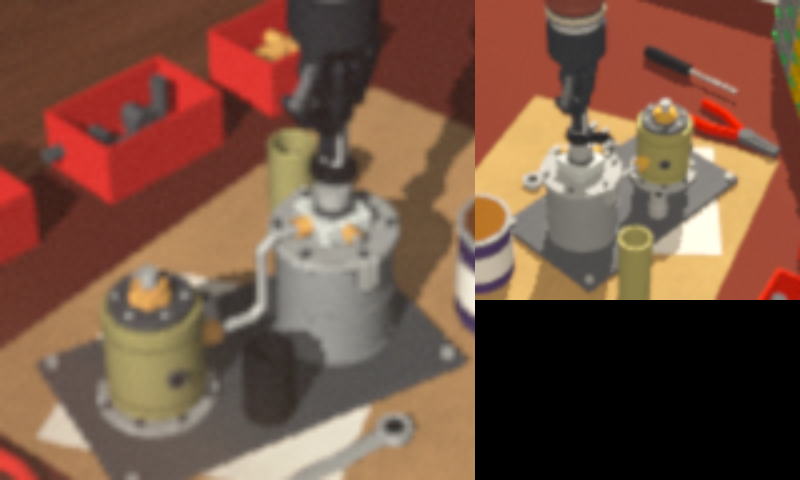

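Plunger is down about 22 mm at 11 N, with the fingertips central on the knob; the pin, at (148,275) in the left crop, is still low. I'll stroke on, pressing slightly deeper.

>>> send_rows([
  {"translation":[0,0,-1],"delta_rot":[0,0,0],"jaw":0},
  {"translation":[0,0,-2],"delta_rot":[0,0,0],"jaw":0},
  {"translation":[0,0,-3.2],"delta_rot":[0,0,0],"jaw":0},
  {"translation":[0,0,-3.2],"delta_rot":[0,0,0],"jaw":0},
  {"translation":[0,0,-3.2],"delta_rot":[0,0,0],"jaw":0},
  {"translation":[0,0,-3.2],"delta_rot":[0,0,0],"jaw":0},
  {"translation":[0,0,-3.2],"delta_rot":[0,0,0],"jaw":0},
  {"translation":[0,0,-3.2],"delta_rot":[0,0,0],"jaw":0},
])

```text
time: 4.25
tool_pos: [0.5516, 0.0562, 0.2364]
tool_rot: [-0.0, 0.992, 0.129, -0.001]
contact_force: [0.2, 0.5, -0.2]
gripper_width: -0.002
grasp_force: 0.0
```

>>> send_rows([
  {"translation":[0,0,0.8],"delta_rot":[0,0,0],"jaw":0},
  {"translation":[0,0,1.4],"delta_rot":[0,0,0],"jaw":0},
  {"translation":[0,0,2.0],"delta_rot":[0,0,0],"jaw":0},
  {"translation":[0,0,2.6],"delta_rot":[0,0,0],"jaw":0},
  {"translation":[0,0,3.2],"delta_rot":[0,0,0],"jaw":0},
  {"translation":[0,0,3.4],"delta_rot":[0,0,0],"jaw":0},
  {"translation":[0,0,3.4],"delta_rot":[0,0,0],"jaw":0},
  {"translation":[0,0,3.4],"delta_rot":[0,0,0],"jaw":0},
])

```text
time: 5.05
tool_pos: [0.5527, 0.0562, 0.2059]
tool_rot: [0.0, 0.992, 0.129, 0.001]
contact_force: [-3.6, 0.2, 11.5]
gripper_width: 0.003
grasp_force: 5.8
```

>>> send_rows([
  {"translation":[0,0,-1],"delta_rot":[0,0,0],"jaw":0},
  {"translation":[0,0,-2],"delta_rot":[0,0,0],"jaw":0},
  {"translation":[0,0,-3.4],"delta_rot":[0,0,0],"jaw":0},
  {"translation":[0,0,-3.4],"delta_rot":[0,0,0],"jaw":0},
  {"translation":[0,0,-3.4],"delta_rot":[0,0,0],"jaw":0},
  {"translation":[0,0,-3.4],"delta_rot":[0,0,0],"jaw":0},
  {"translation":[0,0,-3.4],"delta_rot":[0,0,0],"jaw":0},
  {"translation":[0,0,-3.4],"delta_rot":[0,0,0],"jaw":0},
])

```text
time: 5.85
tool_pos: [0.5516, 0.0561, 0.2363]
tool_rot: [-0.0, 0.992, 0.129, -0.001]
contact_force: [0.8, 0.2, 0.3]
gripper_width: 0.004
grasp_force: 0.0
```

>>> send_rows([
  {"translation":[0,0,0.8],"delta_rot":[0,0,0],"jaw":0},
  {"translation":[0,0,1.4],"delta_rot":[0,0,0],"jaw":0},
  {"translation":[0,0,2.0],"delta_rot":[0,0,0],"jaw":0},
  {"translation":[0,0,2.6],"delta_rot":[0,0,0],"jaw":0},
  {"translation":[0,0,3.2],"delta_rot":[0,0,0],"jaw":0},
  {"translation":[0,0,3.4],"delta_rot":[0,0,0],"jaw":0},
  {"translation":[0,0,3.4],"delta_rot":[0,0,0],"jaw":0},
  {"translation":[0,0,3.4],"delta_rot":[0,0,0],"jaw":0},
])

```text
time: 6.65
tool_pos: [0.5527, 0.0561, 0.2059]
tool_rot: [0.0, 0.992, 0.129, 0.001]
contact_force: [-3.6, 0.1, 11.4]
gripper_width: -0.0
grasp_force: 5.8
```

>>> send_rows([
  {"translation":[0,0,-1],"delta_rot":[0,0,0],"jaw":0},
  {"translation":[0,0,-2],"delta_rot":[0,0,0],"jaw":0},
  {"translation":[0,0,-3.4],"delta_rot":[0,0,0],"jaw":0},
  {"translation":[0,0,-3.4],"delta_rot":[0,0,0],"jaw":0},
  {"translation":[0,0,-3.4],"delta_rot":[0,0,0],"jaw":0},
  {"translation":[0,0,-3.4],"delta_rot":[0,0,0],"jaw":0},
  {"translation":[0,0,-3.4],"delta_rot":[0,0,0],"jaw":0},
  {"translation":[0,0,-3.4],"delta_rot":[0,0,0],"jaw":0},
])

```text
time: 7.45
tool_pos: [0.5516, 0.0562, 0.2364]
tool_rot: [-0.0, 0.992, 0.129, -0.001]
contact_force: [-0.2, 0.2, -0.3]
gripper_width: 0.001
grasp_force: 0.0
```

```bash
cat >> h.py <<'E'
def check(name):
    f=grab_frame("side"); g=grab_frame("scene"); s=state(); print(s["time"],s["tool_pos"],s["contact_force"])
    for F in(f,g):
        W=cloud(F); m=(np.hypot(W[...,0]-.596,W[...,1]-.222)<.03)&(W[...,2]>.12); print("pin zone max z",np.sort(W[m][:,2])[-5:])
        m=(np.hypot(W[...,0]-.5535,W[...,1]-.057)<.03)&(W[...,2]>.2)&(W[...,2]<.225)&(F["pixels"].max(-1)<70); print("knob z",m.sum(),np.percentile(W[m][:,2],[50,90]) if m.any() else 0)
    a=cv2.resize(f["pixels"][160:280,240:380],None,fx=4,fy=4); b=cv2.resize(g["pixels"][120:240,270:400],None,fx=2.5,fy=2.5)
    c=np.zeros((480,800,3),np.uint8); c[:,:475]=a[:,:475]; c[:300,475:800]=b[:,:325]
    cv2.imwrite(f"pics/{name}.png",c)
E
python3 -c "
from h import *
check('p3')"
```

```text
7.55 [0.55181049 0.05615096 0.23677795] [ 0.51560745 -0.02619024  0.29560528]
pin zone max z [0.15484592 0.1550985  0.15513242 0.15541365 0.15701088]
knob z 58 [0.21245757 0.21525269]
pin zone max z [0.15584413 0.15604485 0.15667583 0.15715835 0.15886814]
knob z 39 [0.21513905 0.2168635 ]
```

View pics/p3.png

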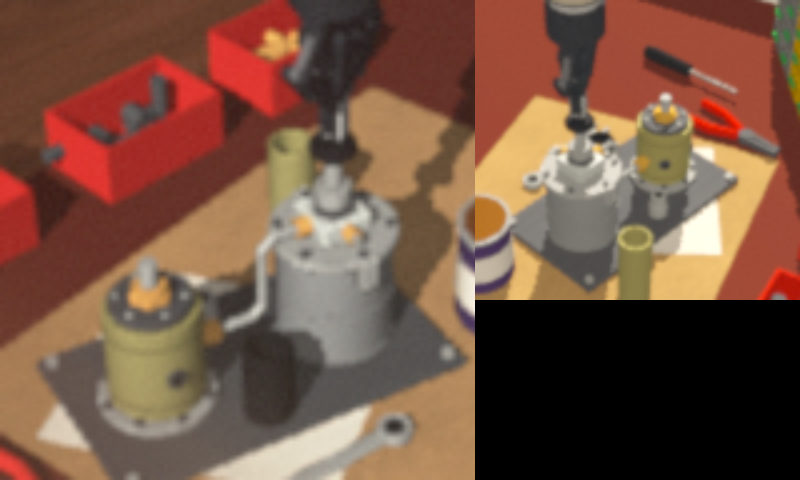

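The pin has risen (tip at (148,262) in the left crop), its top near 0.156, so it is about 19 mm out. The knob is back at 0.216. I'll do three more strokes.

>>> send_rows([
  {"translation":[0,0,0.8],"delta_rot":[0,0,0],"jaw":0},
  {"translation":[0,0,1.4],"delta_rot":[0,0,0],"jaw":0},
  {"translation":[0,0,2.0],"delta_rot":[0,0,0],"jaw":0},
  {"translation":[0,0,2.6],"delta_rot":[0,0,0],"jaw":0},
  {"translation":[0,0,3.2],"delta_rot":[0,0,0],"jaw":0},
  {"translation":[0,0,3.4],"delta_rot":[0,0,0],"jaw":0},
  {"translation":[0,0,3.4],"delta_rot":[0,0,0],"jaw":0},
  {"translation":[0,0,3.4],"delta_rot":[0,0,0],"jaw":0},
])

```text
time: 8.35
tool_pos: [0.5528, 0.0561, 0.206]
tool_rot: [0.0, 0.992, 0.129, 0.001]
contact_force: [-3.5, 0.2, 12.0]
gripper_width: 0.001
grasp_force: 5.8
```

>>> send_rows([
  {"translation":[0,0,-1],"delta_rot":[0,0,0],"jaw":0},
  {"translation":[0,0,-2],"delta_rot":[0,0,0],"jaw":0},
  {"translation":[0,0,-3.4],"delta_rot":[0,0,0],"jaw":0},
  {"translation":[0,0,-3.4],"delta_rot":[0,0,0],"jaw":0},
  {"translation":[0,0,-3.4],"delta_rot":[0,0,0],"jaw":0},
  {"translation":[0,0,-3.4],"delta_rot":[0,0,0],"jaw":0},
  {"translation":[0,0,-3.4],"delta_rot":[0,0,0],"jaw":0},
  {"translation":[0,0,-3.4],"delta_rot":[0,0,0],"jaw":0},
])

```text
time: 9.15
tool_pos: [0.5516, 0.0561, 0.2363]
tool_rot: [-0.0, 0.992, 0.129, -0.001]
contact_force: [0.0, 0.2, 0.0]
gripper_width: 0.001
grasp_force: 0.0
```

>>> send_rows([
  {"translation":[0,0,0.8],"delta_rot":[0,0,0],"jaw":0},
  {"translation":[0,0,1.4],"delta_rot":[0,0,0],"jaw":0},
  {"translation":[0,0,2.0],"delta_rot":[0,0,0],"jaw":0},
  {"translation":[0,0,2.6],"delta_rot":[0,0,0],"jaw":0},
  {"translation":[0,0,3.2],"delta_rot":[0,0,0],"jaw":0},
  {"translation":[0,0,3.4],"delta_rot":[0,0,0],"jaw":0},
  {"translation":[0,0,3.4],"delta_rot":[0,0,0],"jaw":0},
  {"translation":[0,0,3.4],"delta_rot":[0,0,0],"jaw":0},
])

```text
time: 9.95
tool_pos: [0.5527, 0.0561, 0.2059]
tool_rot: [0.0, 0.992, 0.129, 0.001]
contact_force: [-4.4, -0.4, 11.3]
gripper_width: 0.003
grasp_force: 5.8
```

>>> send_rows([
  {"translation":[0,0,-1],"delta_rot":[0,0,0],"jaw":0},
  {"translation":[0,0,-2],"delta_rot":[0,0,0],"jaw":0},
  {"translation":[0,0,-3.4],"delta_rot":[0,0,0],"jaw":0},
  {"translation":[0,0,-3.4],"delta_rot":[0,0,0],"jaw":0},
  {"translation":[0,0,-3.4],"delta_rot":[0,0,0],"jaw":0},
  {"translation":[0,0,-3.4],"delta_rot":[0,0,0],"jaw":0},
  {"translation":[0,0,-3.4],"delta_rot":[0,0,0],"jaw":0},
  {"translation":[0,0,-3.4],"delta_rot":[0,0,0],"jaw":0},
])

```text
time: 10.75
tool_pos: [0.5516, 0.0562, 0.2363]
tool_rot: [-0.0, 0.992, 0.129, -0.001]
contact_force: [-0.3, -0.4, -0.0]
gripper_width: -0.0
grasp_force: 0.0
```

>>> send_rows([
  {"translation":[0,0,0.8],"delta_rot":[0,0,0],"jaw":0},
  {"translation":[0,0,1.4],"delta_rot":[0,0,0],"jaw":0},
  {"translation":[0,0,2.0],"delta_rot":[0,0,0],"jaw":0},
  {"translation":[0,0,2.6],"delta_rot":[0,0,0],"jaw":0},
  {"translation":[0,0,3.2],"delta_rot":[0,0,0],"jaw":0},
  {"translation":[0,0,3.4],"delta_rot":[0,0,0],"jaw":0},
  {"translation":[0,0,3.4],"delta_rot":[0,0,0],"jaw":0},
  {"translation":[0,0,3.4],"delta_rot":[0,0,0],"jaw":0},
])

```text
time: 11.55
tool_pos: [0.5527, 0.0561, 0.2058]
tool_rot: [0.0, 0.992, 0.129, 0.001]
contact_force: [-4.0, -0.3, 11.9]
gripper_width: 0.001
grasp_force: 5.7
```

>>> send_rows([
  {"translation":[0,0,-1],"delta_rot":[0,0,0],"jaw":0},
  {"translation":[0,0,-2],"delta_rot":[0,0,0],"jaw":0},
  {"translation":[0,0,-3.4],"delta_rot":[0,0,0],"jaw":0},
  {"translation":[0,0,-3.4],"delta_rot":[0,0,0],"jaw":0},
  {"translation":[0,0,-3.4],"delta_rot":[0,0,0],"jaw":0},
  {"translation":[0,0,-3.4],"delta_rot":[0,0,0],"jaw":0},
  {"translation":[0,0,-3.4],"delta_rot":[0,0,0],"jaw":0},
  {"translation":[0,0,-3.4],"delta_rot":[0,0,0],"jaw":0},
])

```text
time: 12.35
tool_pos: [0.5516, 0.0562, 0.2363]
tool_rot: [-0.0, 0.992, 0.129, -0.001]
contact_force: [0.2, -0.3, 0.2]
gripper_width: 0.004
grasp_force: 0.0
```

```bash
python3 -c "
from h import *
check('p4')"
```

```text
12.45 [0.5517982  0.05615009 0.23675315] [-0.33514961  0.10324302 -0.68158334]
pin zone max z [0.17177183 0.17219646 0.17220457 0.17446273 0.17477722]
knob z 57 [0.2130737  0.21615462]
pin zone max z [0.17098719 0.17150835 0.17349559 0.174119   0.1745141 ]
knob z 40 [0.2144177 0.2162879]
```

View pics/p4.png

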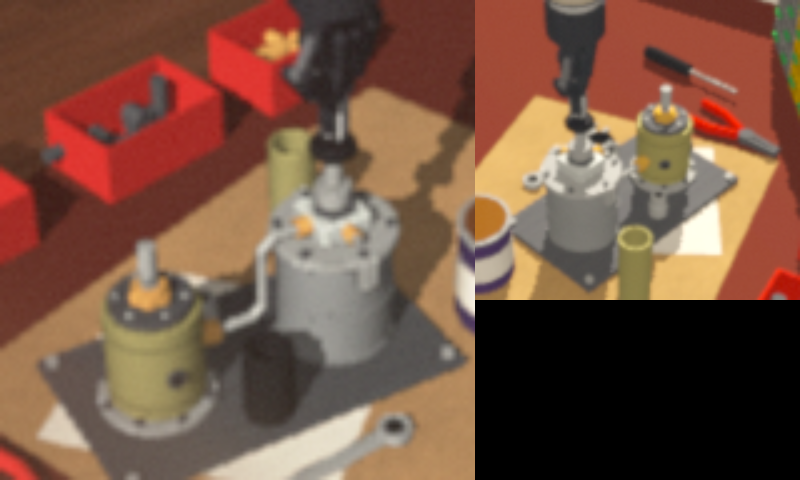

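The pin (tip at (147,245)) tops out at about 0.173 in both cameras. A pin stuck short of the pop would read at most 0.165, so it is fully out. The knob is up at 0.216 and free. I'll back off upward and hand in.

>>> send_rows([
  {"translation":[0,0,-1],"delta_rot":[0,0,0],"jaw":0},
  {"translation":[0,0,-2],"delta_rot":[0,0,0],"jaw":0},
  {"translation":[0,0,-3],"delta_rot":[0,0,0],"jaw":0},
  {"translation":[0,0,-4],"delta_rot":[0,0,0],"jaw":0},
  {"translation":[0,0,-5],"delta_rot":[0,0,0],"jaw":0},
  {"translation":[0,0,-5],"delta_rot":[0,0,0],"jaw":0},
  {"translation":[0,0,-5],"delta_rot":[0,0,0],"jaw":0},
  {"translation":[0,0,-5],"delta_rot":[0,0,0],"jaw":0},
])

```text
time: 13.25
tool_pos: [0.5517, 0.0562, 0.2866]
tool_rot: [-0.0, 0.992, 0.129, -0.001]
contact_force: [-0.2, -0.1, -0.1]
gripper_width: -0.0
grasp_force: 0.0
```

```bash
python3 -c "
from h import *
check('p5'); print(job_done())"
```

```text
13.35 [0.55167428 0.05617639 0.28645725] [-0.23149621  0.14842705 -0.0586813 ]
pin zone max z [0.17251946 0.1726272  0.17269764 0.17339476 0.17415439]
knob z 71 [0.21358362 0.21618392]
pin zone max z [0.17218485 0.17292881 0.17332955 0.174137   0.17450986]
knob z 26 [0.21470377 0.21743252]
the job is handed in; nothing more can be done
None
```

Job handed in at about 13 s: after six full strokes the indicator pin is fully out (top at about 173 mm in both cameras), the plunger is let go and fully up, and the arm is clear, having touched only the knob.

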